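Release a worn suction head from its dock

TASK

The orange suction cup has gone hard and needs a new one. Pull that head's ribbed sleeve up until the lock lets go, draw the head out of its dock and set it down gently, upright, inside the white tray, then let go. Leave the blue and green heads in their docks and the glass goblet where it stands.

Things in the scene. Friction and masses are not known exactly. Their poses are not given: they have to be found in the camera images.
- orange_head: Round suction head with an orange cup, upright in one of three like docks. Origin: centre of its flat underside, 10 mm over the bench when docked; z up its axis. Above the origin: steel stem dia 32, 0 to 34 mm; black flange dia 42 to 40; ribbed metal sleeve dia 45, 41 to 69 at rest; orange cup dia 34, 81 to 94. 0.19 kg; stands safely on its stem.
- orange_dock: Grey block holding the orange head, 80 x 80 x 42 mm high, fixed to the bench. Origin: centre of its underside, z up. Its bore, dia 36, is 32 mm deep. Two brass jaws near the stem's foot, 6 mm proud, catch under its lip: the head cannot be pulled out by its cup or flange, only by the sleeve, which draws them in. Flange, sleeve and cup stand clear above it.
- orange_sleeve (a joint): How far the orange head's sleeve is drawn up its axis, 0 to 0.012 m. A spring pushes it down (3 N at 0, 6 N at the top stop). The jaws let go at 0.006 to 0.010; pulling on up by the same grip then brings the whole head out, and once it is free the spring draws it back up into the sleeve (reads about 0 while it hangs from the sleeve).
- tray: White open tray, 200 (its x) x 160 (its y) x 30 mm high, walls and floor 5 mm thick, fixed to the bench. Origin: centre of its underside; z up. The inner floor is 5 mm above the origin.
- blue_head: The same head with a blue cup and blue stripe, locked in a dock of its own. Same sizes and origin as the orange head. A bystander: stays in its dock.
- green_head: The same head with a green cup and green stripe, locked in a dock of its own. Same sizes and origin as the orange head. A bystander: stays in its dock.
- goblet: Green glass goblet standing on the bench beyond the docks, 160 mm high, 66 mm across its bowl, 64 mm across its foot. Origin: centre of its underside, z up. A bystander.

How it is judged:
By the outcome, as a careful person would: the job done as asked, in the order asked, and still so for the second after the job is handed in, with the robot touching nothing.
It also fails if it takes over 34 s, if anything falls off the work surface, if the arm or the gripper's body presses on something with over 40 N, if the wrist force passes 120 N, or if a joint passes its speed limit or range.

ROBOT

A 6-joint arm with a two-finger parallel gripper is mounted at the origin on the work surface. World frame = base frame: x ahead of the robot, y to its left, z up, the work surface at z = 0. Lengths are in mm, angles in rad, forces in N, time in s.
With the tool pointing down it reaches from about 350 to 775 mm from the base axis. Payload 7.3 kg.
Tool frame: the origin (TCP) lies between the finger pads; the fingertips stand 25 mm ahead of it and the grasp point (between the pads) lies 6 mm ahead of it; z points along the fingers, y is the line along which they close (so a half turn about z gives the same grasp; the last joint's range is limited). The gripper opens to 92 mm and grips with 3 to 60 N. Pads are 19 mm wide; open, the fingers measure 130 mm over their backs; the gripper's body (75 mm by 190 mm) begins 47 mm behind the grasp point.
Start: joints at [1.061, 0.342, 1.524, -0, 1.275, -0.146], TCP at [186.797, 490.666, 216.241] pointing down, gripper open.
Joint ranges: [-2.53, 2.53], [-0.77, 2.02], [0.04, 2.7], [-1, 4.14], [0.28, 2.66], [-3.11, 3.11]. Speed limits (rad/s): [2.57, 2.57, 3.14, 3.14, 3.14, 3.14].

INTERFACE

Orientations are given as [roll, pitch, yaw] about the fixed x, y, z axes, in that order (R = Rz(yaw) Ry(pitch) Rx(roll)).
In Python, from plant import bot gives the robot as it stands.
- The arm moves only by the tool play_rows, never from a script. Its argument "commands" is a list of rows, each an object of numbers: "x", "y", "z": the shift along the tool's x, y, z in m; "twist": the turn about the tool's z in degrees. In form: [{"x": .., "y": .., "z": .., "twist": ..}, ...]. A call has exactly 8 rows; each row is the pose to reach, as a shift and turn from the pose commanded when the call began, along the tool's axes at that moment; what a row does not reach only later rows make up. A row lasts 1/10 s, in which the tool goes at most 50 mm and 8.59 degrees, less where a joint would pass 70% of its speed; a pose out of reach is approached as far as the arm can. A call with a gripper value outside its range is refused whole. "jaw" is the closure, from 0 (fully open) to 1 (shut), set as the call begins (left out, the last holds). The fingers move at their own pace and stop on an object; the grip force is fixed at half the most. Time passes only in rows, so rows that repeat a pose let the fingers close, or fill a call up. It gives the time, the measured TCP pose, the force, the opening and the grip force at its end, in the units of the state.
- bot.get_obs(): the state, without advancing time (a new reading comes with each control period).
- bot.capture(name): name is "scene" or "top" or "wrist"; returns a dict with "pixels" (400x640x3 uint8, red, green, blue), "fx", "fy", "cx", "cy" (pixels), "eye" and "rotation" of the camera in the world. Camera axes: x right, y down, z forward; pixel columns grow to the right and rows downward; lengths in mm; the calibration is good to about 2 mm. A picture is of the moment at which its call begins. There is no depth.
- bot.close_job(): hands the job in; it is judged then, once.
The state is a dict: "time": time; "joint_positions": joint angles; "dq": joint speeds; "tau": joint torques, N m; "tool_pos": TCP position; "tcp_rot": TCP orientation; "contact_force": force on the tool from outside, world axes, zero at the start; "moment": the same for the moment, N m; "grip_width": finger opening in mm; "finger_force": force on a finger pad.
Only numpy, scipy, OpenCV 4.12 (cv2) and the standard library are available. Lean on these libraries where they do the work, as an engineer would, in place of code of your own. Each camera call takes 0.05 s, during which the arm holds its last target. There are 200 camera calls.

## Working session

There is one attempt and no reset: what is moved stays moved. The work goes in short steps, Python scripts to look and compute and a tool call to move; the robot and the scene stay as the last step left them, time stands still between calls to the robot, and variables do not carry over. Pictures are saved under pics/ and viewed, at most 10 in all, crops included, and the job is handed in when it is done.

Besides the shell and the picture viewer there is one more tool, called after "Request:" in YAML: its name, and indented under it one key for each argument. play_rows: Moves the arm, as the interface text tells. Its arguments: {"type":"object","properties":{"commands":{"type":"array"},"jaw":{"type":"number"}},"required":["commands"]}

```bash
mkdir -p pics
cat > h.py <<'E'
import numpy as np, cv2
from plant import bot
def cap(n):
    c=bot.capture(n); c['pixels']=np.array(c['pixels'],np.uint8); return c
def ray(c,u,v):
    d=np.array([(u-c['cx'])/c['fx'],(v-c['cy'])/c['fy'],1.]); return np.array(c['eye'],float),np.array(c['rotation'])@d
def plane(c,u,v,z):
    e,d=ray(c,u,v); return e+d*(z-e[2])/d[2]
def save(c,f): cv2.imwrite('pics/'+f,c['pixels'][:,:,::-1])
def proj(c,p):
    q=np.array(c['rotation']).T@(np.array(p,float)-np.array(c['eye'])); return q[0]/q[2]*c['fx']+c['cx'],q[1]/q[2]*c['fy']+c['cy']
E
python3 - <<'E'
from h import *
t=cap('top');s=cap('scene');np.savez('c.npz',t=t,s=s)
for c in(t,s):print(c['eye'],np.round(c['rotation'],3).tolist(),c['fx'],c['cx'],c['cy'])
cv2.imwrite('pics/a.png',cv2.resize(t['pixels'][:,:,::-1],(800,500)))
cv2.imwrite('pics/b.png',cv2.resize(s['pixels'][:,:,::-1],(800,500)))
o=bot.get_obs();print(o['time'],o['tool_pos'],o['tcp_rot'],o['grip_width'],o['contact_force'])
E
```

```text
[441.48742945  26.44910556 859.58223572] [-2.925, -0.0, -1.605] 391.87347661831063 317.09073534996725 198.82958082258574
[1210.20667379  502.06409405  528.72005659] [-2.118, 0.021, 2.239] 364.9925698454963 316.22394797282163 207.7664059326156
0.1 [186.61591961 490.33740537 215.62108015] [-3.14025895e+00 -1.76022967e-04  2.77779001e+00] 91.88063575742828 [-0.58829169  0.54592696 -0.05387653]
```

View pics/a.png

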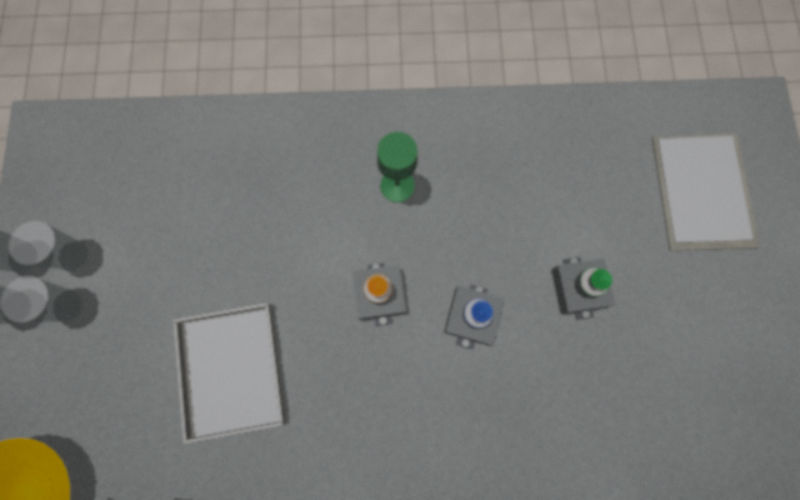

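View pics/b.png

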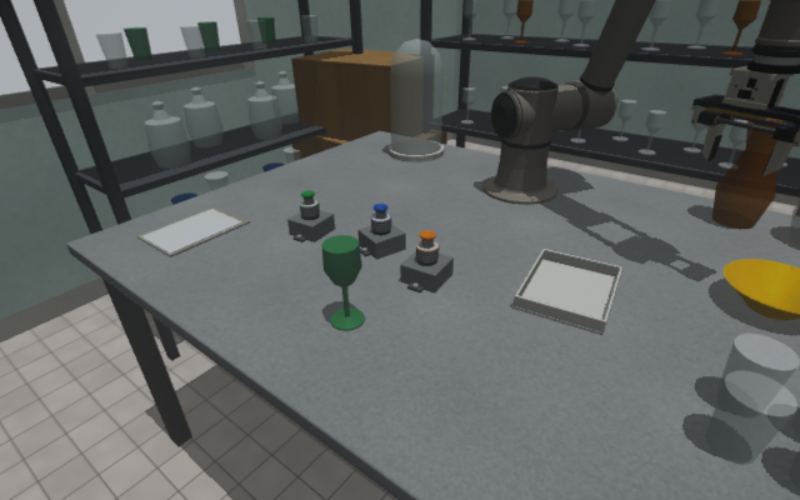

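The top view (800 px wide) shows the orange cup at (378,287), blue at (481,312), green at (600,280), the goblet at (397,165) and the tray centred at (230,372). The scene view shows the orange cup at (428,236) and the tray at (570,288).

```bash
cat >> h.py <<'E'
from scipy.spatial.transform import Rotation as R
_cap=cap
def cap(n):
    c=_cap(n); c['rotation']=R.from_euler('xyz',c['rotation']).as_matrix(); return c
def blob(c,h0,h1,s=150,v=60,amin=20):
    m=cv2.inRange(cv2.cvtColor(c['pixels'],cv2.COLOR_RGB2HSV),(h0,s,v),(h1,255,255))
    n,l,st,ce=cv2.connectedComponentsWithStats(m)
    return [(int(st[i,4]),ce[i],st[i,:4].tolist()) for i in range(1,n) if st[i,4]>=amin],l
def tri(c1,p1,c2,p2):
    e1,d1=ray(c1,*p1);e2,d2=ray(c2,*p2)
    k=np.linalg.lstsq(np.c_[d1,-d2],e2-e1,rcond=None)[0]
    a,b=e1+k[0]*d1,e2+k[1]*d2; return (a+b)/2,np.linalg.norm(a-b)
E
python3 - <<'E'
from h import *
t=cap('top');s=cap('scene')
print(np.round(t['rotation'],3).tolist())
for n,h in(('orange',(5,17)),('blue',(105,130)),('green',(50,80))):
    bt,_=blob(t,*h);bs,_=blob(s,*h)
    print(n,[(a,np.round(c,1),b) for a,c,b in bt]);print('   ',[(a,np.round(c,1),b) for a,c,b in bs if a<2000])
    for a,c,b in bt:
        print('  plane97',plane(t,*c,102).round(1))
        for a2,c2,b2 in bs:
            p,e=tri(t,c,s,c2)
            if e<12: print('  tri',p.round(1),round(e,1))
# tray: bright low-sat blob
hsv=cv2.cvtColor(t['pixels'],cv2.COLOR_RGB2HSV)
m=cv2.inRange(hsv,(0,0,150),(180,40,255));m[:200]=0
cs=sorted(cv2.findContours(m,0,2)[0],key=cv2.contourArea)[-1:]
for c in cs:
    (q,wh,a)=cv2.minAreaRect(c);print('tray',q,wh,a)
    for z in(5,30):print(z,plane(t,*q,z).round(1),[plane(t,*p,z).round(0)[:2].tolist() for p in cv2.boxPoints((q,wh,a))])
# crops
x=t['pixels'][190:280,260:520,::-1];cv2.imwrite('pics/c.png',cv2.resize(x,None,fx=3,fy=3,interpolation=cv2.INTER_CUBIC))
E
```

```text
[[-0.034, -0.976, 0.215], [-0.999, 0.033, -0.008], [0.0, -0.215, -0.977]]
orange [(113, array([300.6, 229.2]), [295, 221, 15, 16])]
    [(34, array([585.8,  42.3]), [578, 41, 16, 3]), (21, array([619.,  95.]), [612, 94, 15, 3]), (71, array([341.8, 187.6]), [336, 185, 13, 7])]
  plane97 [548.9  54.8 102. ]
  tri [550.3  53.1 100.4] 4.2
blue [(177, array([385.1, 248.9]), [378, 242, 15, 15])]
    [(40, array([303.9, 165.5]), [299, 164, 11, 5])]
  plane97 [ 505.2 -106.9  102. ]
  tri [ 505.8 -108.   100. ] 1.8
green [(160, array([480.3, 223.1]), [473, 216, 15, 15])]
    [(28, array([245.5, 154.7]), [241, 153, 10, 4])]
  plane97 [ 549.  -296.4  102. ]
  tri [ 550.1 -298.2  100.4] 2.5
tray (184.93167114257812, 297.811279296875) (92.38440704345703, 68.85962677001953) 83.0887680053711
5 [424.8 306.5   5. ] [[515.0, 396.0], [528.0, 248.0], [338.0, 221.0], [327.0, 362.0]]
30 [425.3 298.3  30. ] [[513.0, 385.0], [526.0, 242.0], [341.0, 215.0], [330.0, 352.0]]
```

View pics/c.png

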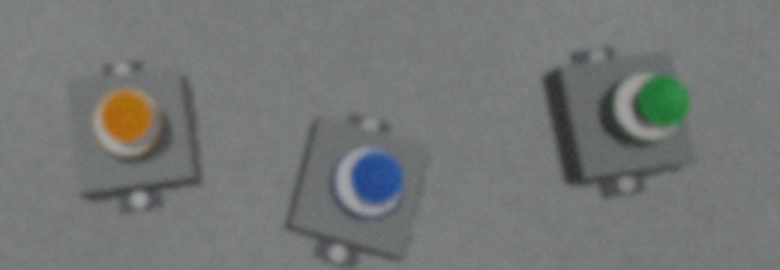

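The crop confirms orange is leftmost and upright, with its sleeve directly below the cup. The cup is at about (549.5, 54, 102), which matches the given height. The tray centre is at about (425, 303). I'll keep the present yaw and move above the head.

Request:
play_rows:
  commands:
    - {"x":-0.015,"y":-0.0085,"z":0}
    - {"x":-0.045,"y":-0.0254,"z":0}
    - {"x":-0.08,"y":-0.0452,"z":0}
    - {"x":-0.115,"y":-0.065,"z":0}
    - {"x":-0.15,"y":-0.0847,"z":0}
    - {"x":-0.185,"y":-0.1045,"z":0}
    - {"x":-0.22,"y":-0.1242,"z":0}
    - {"x":-0.25,"y":-0.141,"z":0}
  jaw: 0

```text
invalid input at $.commands[0]: expected keys x, y, z, twist
```

Request:
play_rows:
  commands:
    - {"x":-0.035,"y":-0.0197,"z":0}
    - {"x":-0.07,"y":-0.0395,"z":0}
    - {"x":-0.11,"y":-0.062,"z":0}
    - {"x":-0.15,"y":-0.0847,"z":0}
    - {"x":-0.185,"y":-0.1045,"z":0}
    - {"x":-0.215,"y":-0.1214,"z":0}
    - {"x":-0.235,"y":-0.133,"z":0}
    - {"x":-0.2443,"y":-0.138,"z":0}

```text
invalid input at $.commands[0]: expected keys x, y, z, twist
```

Run:
```python
from h import *
w=cap('wrist');o=bot.get_obs();save(w,'d.png')
print(o['time'],o['tool_pos'],o['tcp_rot'],w['eye'])
b,_=blob(w,5,17)
for a,c,bb in b:print(a,c,bb,plane(w,*c,104))
```

```text
0.25 [186.69691819 490.52428463 215.91828236] [-3.14100252e+00 -1.08595561e-04  2.77782609e+00] [110.71652845 521.28928471 383.37393233]
```

View pics/d.png

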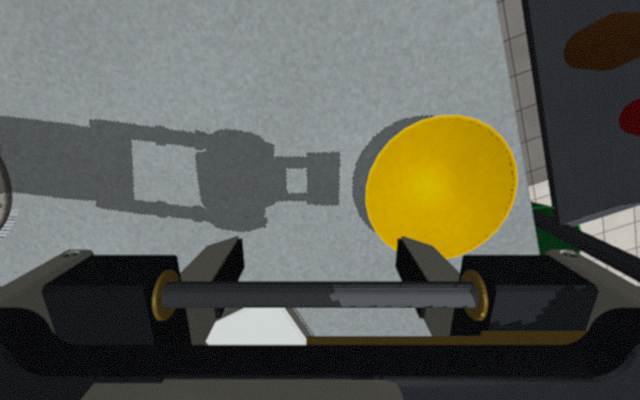

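The wrist view from the start pose shows the yellow bowl at (440,187) and the tray corner at (250,325). The moves were refused because twist was missing, so I'll resend them.

Request:
play_rows:
  commands:
    - {"x":-0.015,"y":-0.0085,"z":0,"twist":0}
    - {"x":-0.045,"y":-0.0254,"z":0,"twist":0}
    - {"x":-0.08,"y":-0.0452,"z":0,"twist":0}
    - {"x":-0.115,"y":-0.065,"z":0,"twist":0}
    - {"x":-0.15,"y":-0.0847,"z":0,"twist":0}
    - {"x":-0.185,"y":-0.1045,"z":0,"twist":0}
    - {"x":-0.22,"y":-0.1242,"z":0,"twist":0}
    - {"x":-0.25,"y":-0.141,"z":0,"twist":0}
  jaw: 0

```text
time: 1.05
tool_pos: [371.3, 268.3, 216.3]
tcp_rot: [3.141, 0.0, 2.777]
contact_force: [0.6, 0.1, -0.4]
grip_width: 91.5
finger_force: 0.0
```

Request:
play_rows:
  commands:
    - {"x":-0.035,"y":-0.0197,"z":0,"twist":0}
    - {"x":-0.07,"y":-0.0395,"z":0,"twist":0}
    - {"x":-0.11,"y":-0.062,"z":0,"twist":0}
    - {"x":-0.15,"y":-0.0847,"z":0,"twist":0}
    - {"x":-0.185,"y":-0.1045,"z":0,"twist":0}
    - {"x":-0.215,"y":-0.1214,"z":0,"twist":0}
    - {"x":-0.235,"y":-0.133,"z":0,"twist":0}
    - {"x":-0.2443,"y":-0.138,"z":0,"twist":0}

```text
time: 1.85
tool_pos: [550.4, 52.2, 215.8]
tcp_rot: [-3.141, -0.0, 2.776]
contact_force: [-0.3, 0.4, -0.0]
grip_width: 91.4
finger_force: 0.0
```

Run:
```python
from h import *
w=cap('wrist');o=bot.get_obs();save(w,'e.png')
print(o['time'],o['tool_pos'],o['tcp_rot'],w['eye'])
b,_=blob(w,5,17)
for a,c,bb in b:print(a,c,bb,plane(w,*c,104))
print(proj(w,[549.5,54,104]))
```

```text
1.9 [550.74229345  52.00498769 215.74073926] [-3.14119298e+00  1.81364712e-04  2.77560462e+00] [474.50445413  83.13250673 383.33502666]
559 [321.95706619 192.8372093 ] [303, 180, 33, 32] [549.81171132  56.81811263 104.        ]
(np.float64(319.199647913096), np.float64(193.53111611816243))
```

View pics/e.png

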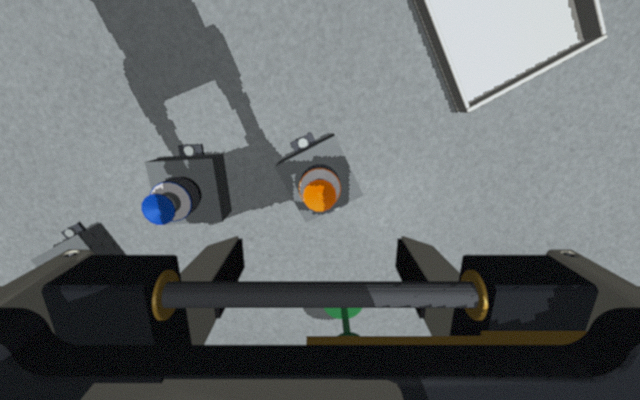

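The wrist view shows the orange cup at (319,195) between the finger lines, with blue clear to the left at (158,208). This agrees with the earlier fix to within about 2 mm. I'll go down to TCP z=76, correcting about 2 mm on the way.

Request:
play_rows:
  commands:
    - {"x":0.001,"y":0.002,"z":0.01,"twist":0}
    - {"x":0.001,"y":0.002,"z":0.035,"twist":0}
    - {"x":0.001,"y":0.002,"z":0.065,"twist":0}
    - {"x":0.001,"y":0.002,"z":0.09,"twist":0}
    - {"x":0.001,"y":0.002,"z":0.11,"twist":0}
    - {"x":0.001,"y":0.002,"z":0.125,"twist":0}
    - {"x":0.001,"y":0.002,"z":0.135,"twist":0}
    - {"x":0.001,"y":0.002,"z":0.14,"twist":0}

```text
time: 2.7
tool_pos: [548.1, 57.4, 75.2]
tcp_rot: [-3.141, -0.002, 2.779]
contact_force: [0.1, -0.4, 0.1]
grip_width: 91.9
finger_force: 0.0
```

Request:
play_rows:
  commands:
    - {"x":0,"y":0,"z":0,"twist":0}
    - {"x":0,"y":0,"z":0,"twist":0}
    - {"x":0,"y":0,"z":0,"twist":0}
    - {"x":0,"y":0,"z":0,"twist":0}
    - {"x":0,"y":0,"z":0,"twist":0}
    - {"x":0,"y":0,"z":0,"twist":0}
    - {"x":0,"y":0,"z":0,"twist":0}
    - {"x":0,"y":0,"z":0,"twist":0}
  jaw: 0.6

```text
time: 3.5
tool_pos: [549.2, 56.2, 76.3]
tcp_rot: [3.142, 0.0, 2.778]
contact_force: [0.7, -0.2, -0.2]
grip_width: 37.3
finger_force: 0.2
```

The opening is 37 mm, narrower than the 45 mm sleeve, so the fingers are not on it as planned. I'll look.

Run:
```python
from h import *
s=cap('scene');t=cap('top')
a=cv2.resize(s['pixels'][100:250,250:450,::-1],(600,450),interpolation=cv2.INTER_CUBIC)
w=cap('wrist');b=cv2.resize(w['pixels'][100:300,190:450,::-1],(390,300))
im=np.zeros((450,800,3),np.uint8);im[:,:500]=a[:,:500];im[:300,500:]=b[:,45:345]
cv2.imwrite('pics/f.png',im);o=bot.get_obs();print(o)
print(proj(s,[549,54,70]),[ (a,c) for a,c,b in blob(w,5,17)[0]],[ (a,c,b) for a,c,b in blob(s,5,17)[0]])
```

```text
{'time': 3.65, 'joint_positions': array([-3.68448729e-02,  5.38663416e-01,  1.63179132e+00, -2.89470673e-06,
        9.71135463e-01, -1.24381685e+00]), 'dq': array([ 2.71792548e-04, -4.53744549e-04,  1.17867880e-03,  1.44205193e-03,
        1.52918314e-03,  7.48018927e-05]), 'tau': array([ 1.89310466e-01, -4.84418857e+01, -2.00136995e+01,  8.69389647e-02,
        5.27158740e-02, -8.37625248e-04]), 'tool_pos': array([549.24690543,  56.20500692,  76.22027512]), 'tcp_rot': array([-3.14159118e+00,  3.08725408e-06,  2.77776994e+00]), 'contact_force': array([0.15428347, 0.0675822 , 1.0769572 ]), 'moment': array([-0.0576593 ,  0.03761356, -0.0008817 ]), 'finger_force': 0.18173350486904383, 'grip_width': 37.180747556364246}
(np.float64(343.08798641211956), np.float64(198.22185002105218)) [(141, array([317.03546099, 223.26950355])), (1959, array([315.36855539, 264.58805513]))] [(32, array([585.75   ,  42.34375]), [578, 41, 16, 3]), (239, array([618.45606695,  92.47280335]), [599, 89, 41, 9]), (65, array([340.33846154, 187.96923077]), [336, 184, 9, 9])]
```

View pics/f.png

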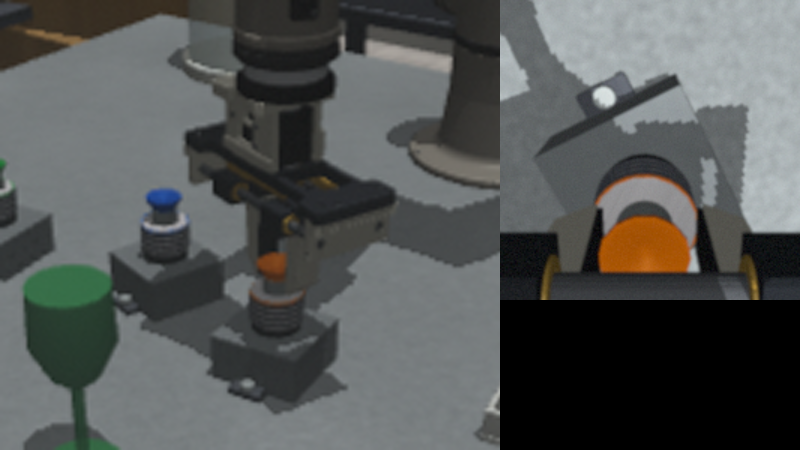

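The crop shows the cup at (272,265) partly hidden by the right finger, whose end seems to lie at about (315,290), above the ribs of the sleeve. I'll project the nominal geometry to find the mismatch.

Run:
```python
from h import *
s=cap('scene');w=cap('wrist');o=bot.get_obs()
M=R.from_euler('xyz',o['tcp_rot']).as_matrix();p=o['tool_pos']
f=lambda q:[round((q[0]-250)*3),round((q[1]-100)*3)]
g=lambda q:[round((q[0]-190)*1.5-45+500),round((q[1]-100)*1.5)]
for n,l in(('tip+',[0,18.5,25]),('tip-',[0,-18.5,25]),('tip+outer',[0,37,25]),('tip-outer',[0,-37,25]),('tip+ e',[9.5,18.5,25]),('tip+ e-',[-9.5,18.5,25]),('tip- e',[9.5,-18.5,25]),('tip- e-',[-9.5,-18.5,25])):
    q=p+M@np.array(l,float);print(n,q.round(0),f(proj(s,q)),g(proj(w,q)))
for n,q in(('cup top',[549.5,54.5,104]),('slv top',[549.5,54.5,79]),('slv bot',[549.5,54.5,51])):print(n,f(proj(s,q)),g(proj(w,q)))
im=cv2.resize(s['pixels'][155:225,310:390,::-1],(560,490),interpolation=cv2.INTER_CUBIC)
cv2.imwrite('pics/g.png',im)
```

```text
tip+ [556.  74.  51.] [293, 324] [685, 194]
tip- [543.  39.  51.] [269, 306] [607, 194]
tip+outer [562.  91.  51.] [306, 334] [724, 194]
tip-outer [536.  22.  51.] [257, 296] [568, 194]
tip+ e [547.  77.  51.] [303, 321] [685, 175]
tip+ e- [565.  70.  51.] [284, 328] [684, 212]
tip- e [534.  42.  51.] [278, 302] [606, 175]
tip- e- [552.  36.  51.] [259, 309] [608, 212]
cup top [280, 259] [640, 253]
slv top [280, 286] [642, 222]
slv bot [279, 315] [643, 195]
```

View pics/g.png

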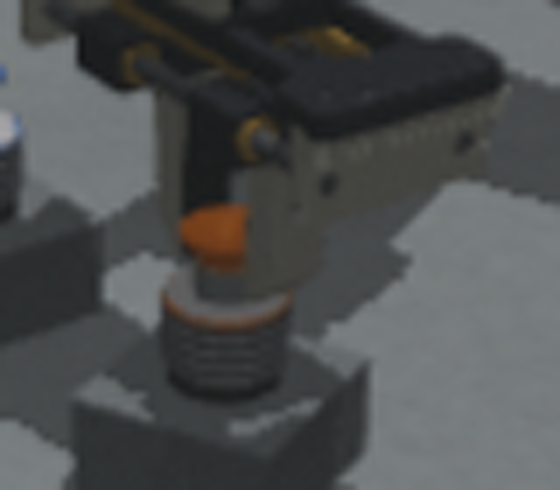

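The crop shows the fingertips at about (250,295) and (325,270), level with the top of the sleeve. They end roughly 28 mm higher than the nominal 25 mm ahead of the TCP. I'll check this against the earlier open-finger wrist picture, where the tips were at (242,238) and (400,238).

Run:
```python
from h import *
w=cap('wrist');s=cap('scene');o=bot.get_obs()
M=R.from_euler('xyz',o['tcp_rot']).as_matrix();p=o['tool_pos'];print(p,o['time'],w['fx'],M.T@(np.array(w['eye'])-p),(M.T@w['rotation']).round(2).tolist())
for L in(25,10,0,-5,-10):
  for sx in(9.5,-9.5):
    a=[np.round(proj(w,p+M@np.array([sx,y,L])),0).tolist() for y in(-45.8,45.8,-18.6,18.6)]
    b=[(np.round(proj(s,p+M@np.array([sx,y,L])),1)-[310,155])*7 for y in(18.6,30)]
    print(L,sx,a,np.round(b).tolist())
# tip from wrist: rays of open tips in tool frame, intersect y=+-45.8
for u,v in((242,238),(400,238)):
    e,d=ray(w,u,v);e=M.T@(e-p);d=M.T@d;k=((45.8 if u>320 else -45.8)-e[1])/d[1];print((e+k*d).round(1))
```

```text
[549.26684242  56.25858245  76.23256667] 3.85 291.9285589341611 [  81.98321277    1.63793761 -167.5337242 ] [[-0.0, -0.95, -0.3], [1.0, -0.0, -0.0], [-0.0, -0.3, 0.95]]
25 9.5 [[252.0, 217.0], [382.0, 217.0], [291.0, 217.0], [344.0, 217.0]] [[287.0, 365.0], [305.0, 379.0]]
25 -9.5 [[254.0, 241.0], [381.0, 241.0], [292.0, 241.0], [343.0, 241.0]] [[243.0, 379.0], [262.0, 394.0]]
10 9.5 [[247.0, 225.0], [387.0, 225.0], [289.0, 225.0], [345.0, 225.0]] [[288.0, 328.0], [307.0, 342.0]]
10 -9.5 [[249.0, 251.0], [385.0, 251.0], [290.0, 251.0], [345.0, 251.0]] [[244.0, 344.0], [262.0, 358.0]]
0 9.5 [[243.0, 231.0], [391.0, 231.0], [287.0, 231.0], [347.0, 231.0]] [[289.0, 304.0], [308.0, 318.0]]
0 -9.5 [[246.0, 258.0], [388.0, 258.0], [288.0, 258.0], [346.0, 258.0]] [[244.0, 319.0], [263.0, 332.0]]
-5 9.5 [[241.0, 234.0], [392.0, 234.0], [286.0, 234.0], [348.0, 234.0]] [[289.0, 292.0], [308.0, 305.0]]
-5 -9.5 [[244.0, 262.0], [390.0, 262.0], [287.0, 262.0], [347.0, 262.0]] [[245.0, 307.0], [264.0, 321.0]]
-10 9.5 [[239.0, 238.0], [394.0, 238.0], [285.0, 238.0], [348.0, 238.0]] [[290.0, 279.0], [309.0, 293.0]]
-10 -9.5 [[242.0, 266.0], [392.0, 266.0], [286.0, 266.0], [347.0, 266.0]] [[245.0, 294.0], [264.0, 308.0]]
[  6.6 -45.8  -4.1]
[ 14.3  45.8 -21. ]
```

Open and closed views agree: the real fingertips sit about 33 mm further back along the tool than stated, at about 8 mm behind the TCP. I'll open, check, and go down about 29 mm with the force watched, which puts the real tips at about z=55.

Request:
play_rows:
  commands:
    - {"x":0,"y":0,"z":0,"twist":0}
    - {"x":0,"y":0,"z":0,"twist":0}
    - {"x":0,"y":0,"z":0,"twist":0}
    - {"x":0,"y":0,"z":0,"twist":0}
    - {"x":0,"y":0,"z":0,"twist":0}
    - {"x":0,"y":0,"z":0,"twist":0}
    - {"x":0,"y":0,"z":0,"twist":0}
    - {"x":-0.001,"y":-0.002,"z":0,"twist":0}
  jaw: 0

```text
time: 4.65
tool_pos: [549.4, 54.2, 76.2]
tcp_rot: [3.141, -0.0, 2.778]
contact_force: [0.3, -0.7, -0.7]
grip_width: 91.2
finger_force: 0.0
```

Request:
play_rows:
  commands:
    - {"x":0,"y":0,"z":0.004,"twist":0}
    - {"x":0,"y":0,"z":0.008,"twist":0}
    - {"x":0,"y":0,"z":0.012,"twist":0}
    - {"x":0,"y":0,"z":0.016,"twist":0}
    - {"x":0,"y":0,"z":0.02,"twist":0}
    - {"x":0,"y":0,"z":0.022,"twist":0}
    - {"x":0,"y":0,"z":0.022,"twist":0}
    - {"x":0,"y":0,"z":0.022,"twist":0}

```text
time: 5.45
tool_pos: [549.5, 54.1, 54.3]
tcp_rot: [3.141, 0.0, 2.778]
contact_force: [-0.0, 0.4, 0.8]
grip_width: 92.1
finger_force: 0.0
```

Request:
play_rows:
  commands:
    - {"x":0,"y":0,"z":0.002,"twist":0}
    - {"x":0,"y":0,"z":0.004,"twist":0}
    - {"x":0,"y":0,"z":0.006,"twist":0}
    - {"x":0,"y":0,"z":0.006,"twist":0}
    - {"x":0,"y":0,"z":0.006,"twist":0}
    - {"x":0,"y":0,"z":0.006,"twist":0}
    - {"x":0,"y":0,"z":0.006,"twist":0}
    - {"x":0,"y":0,"z":0.006,"twist":0}
  jaw: 0.35

```text
time: 6.25
tool_pos: [549.5, 54.1, 48.3]
tcp_rot: [3.141, 0.0, 2.778]
contact_force: [-0.3, 0.6, 0.1]
grip_width: 59.8
finger_force: 0.0
```

Run:
```python
from h import *
s=cap('scene')
cv2.imwrite('pics/i.png',cv2.resize(s['pixels'][155:225,310:390,::-1],(560,490),interpolation=cv2.INTER_CUBIC))
```

```text
(no output)
```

View pics/i.png

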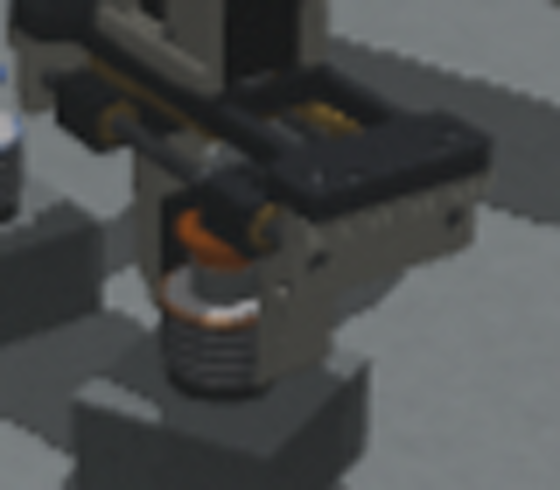

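The picture shows the fingers around the sleeve, with the tip at (265,385) near the sleeve's foot and above the dock top. Nothing touches the cup, so I'll close.

Request:
play_rows:
  commands:
    - {"x":0,"y":0,"z":0,"twist":0}
    - {"x":0,"y":0,"z":0,"twist":0}
    - {"x":0,"y":0,"z":0,"twist":0}
    - {"x":0,"y":0,"z":0,"twist":0}
    - {"x":0,"y":0,"z":0,"twist":0}
    - {"x":0,"y":0,"z":0,"twist":0}
    - {"x":0,"y":0,"z":0,"twist":0}
    - {"x":0,"y":0,"z":0,"twist":0}
  jaw: 0.8

```text
time: 7.1
tool_pos: [549.5, 54.0, 48.2]
tcp_rot: [3.142, 0.0, 2.778]
contact_force: [1.2, -0.5, 1.2]
grip_width: 44.7
finger_force: 29.9
```

The fingers stopped at 44.7 mm, the sleeve diameter, with a 30 N grip and no side load. Next I'll pull up slowly by 12 mm and let it settle.

Request:
play_rows:
  commands:
    - {"x":0,"y":0,"z":-0.002,"twist":0}
    - {"x":0,"y":0,"z":-0.004,"twist":0}
    - {"x":0,"y":0,"z":-0.006,"twist":0}
    - {"x":0,"y":0,"z":-0.008,"twist":0}
    - {"x":0,"y":0,"z":-0.01,"twist":0}
    - {"x":0,"y":0,"z":-0.011,"twist":0}
    - {"x":0,"y":0,"z":-0.011,"twist":0}
    - {"x":0,"y":0,"z":-0.011,"twist":0}

```text
time: 7.9
tool_pos: [549.7, 53.9, 59.5]
tcp_rot: [3.141, 0.001, 2.778]
contact_force: [-2.7, -1.3, -2.1]
grip_width: 44.3
finger_force: 30.0
```

Request:
play_rows:
  commands:
    - {"x":0,"y":0,"z":-0.003,"twist":0}
    - {"x":0,"y":0,"z":-0.006,"twist":0}
    - {"x":0,"y":0,"z":-0.01,"twist":0}
    - {"x":0,"y":0,"z":-0.014,"twist":0}
    - {"x":0,"y":0,"z":-0.018,"twist":0}
    - {"x":0,"y":0,"z":-0.022,"twist":0}
    - {"x":0,"y":0,"z":-0.026,"twist":0}
    - {"x":0,"y":0,"z":-0.03,"twist":0}

```text
time: 8.7
tool_pos: [550.0, 54.3, 90.0]
tcp_rot: [3.141, 0.001, 2.778]
contact_force: [-0.4, 0.0, -1.5]
grip_width: 44.3
finger_force: 30.0
```

Request:
play_rows:
  commands:
    - {"x":0,"y":0,"z":-0.008,"twist":0}
    - {"x":0,"y":0,"z":-0.018,"twist":0}
    - {"x":0,"y":0,"z":-0.03,"twist":0}
    - {"x":0,"y":0,"z":-0.042,"twist":0}
    - {"x":0,"y":0,"z":-0.052,"twist":0}
    - {"x":0,"y":0,"z":-0.058,"twist":0}
    - {"x":0,"y":0,"z":-0.06,"twist":0}
    - {"x":0,"y":0,"z":-0.06,"twist":0}

```text
time: 9.5
tool_pos: [549.5, 54.1, 149.4]
tcp_rot: [3.141, 0.0, 2.778]
contact_force: [0.3, 0.3, -1.5]
grip_width: 44.1
finger_force: 30.0
```

Run:
```python
from h import *
s=cap('scene');w=cap('wrist');t=cap('top');o=bot.get_obs();print(o['time'],o['tool_pos'],o['contact_force'],o['moment'])
M=R.from_euler('xyz',o['tcp_rot']).as_matrix();p=o['tool_pos']
for c in(s,t,w):print([(a,np.round(ce,1),b) for a,ce,b in blob(c,5,17)[0]])
# expected cup (docked cup z97.5, gripped at TCP 48.2)
q=[549.6,54,p[2]+49];print(q,proj(s,q),proj(t,q),proj(w,q))
im=cv2.resize(s['pixels'][100:250,270:480,::-1],(700,500),interpolation=cv2.INTER_CUBIC)
cv2.imwrite('pics/j.png',im)
# tray from scene: bright floor contour, and top
hsv=cv2.cvtColor(t['pixels'],cv2.COLOR_RGB2HSV)
m=cv2.inRange(hsv,(0,0,150),(180,40,255));m[:200]=0;m[:,300:]=0
c=max(cv2.findContours(m,0,2)[0],key=cv2.contourArea)
print(cv2.minAreaRect(c),[plane(t,*x,5).round(0)[:2].tolist() for x in cv2.approxPolyDP(c,6,True)[:,0].astype(float)])
```

```text
9.65 [549.10565778  54.07019438 148.66420926] [-0.63718806  0.4028537  -2.0394218 ] [0.01850929 0.00072774 0.03843915]
[(33, array([585.8,  42.3]), [578, 41, 16, 3]), (238, array([618.6,  92.5]), [599, 89, 41, 9]), (55, array([340.6, 150.4]), [336, 147, 10, 8])]
[]
[(250, array([318.8, 245.5]), [277, 233, 86, 39]), (484, array([320.6, 276.5]), [295, 270, 53, 12]), (1372, array([320.2, 318.3]), [286, 308, 70, 26])]
[549.6, 54, np.float64(197.6642092595567)] (np.float64(343.89841422913673), np.float64(150.86069914072533)) (np.float64(298.72354873773), np.float64(220.94104540071882)) (np.float64(316.180172961155), np.float64(291.0655101820485))
((181.820556640625, 298.1676025390625), (96.02401733398438, 61.89407730102539), 85.60128784179688) [[528.0, 258.0], [509.0, 389.0], [326.0, 360.0], [334.0, 311.0], [447.0, 301.0]]
```

View pics/j.png

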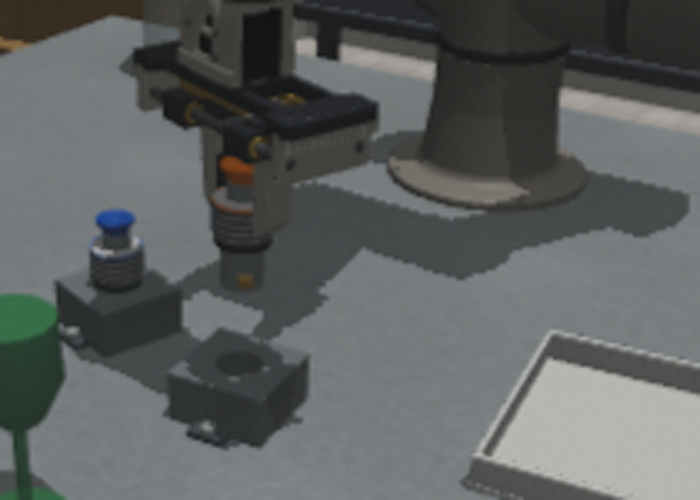

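The picture shows the head drawn out and hanging upright (stem foot at (243,285)), with its dock empty and no slip (the cup is within 1 px of where I predicted). The blue head is still docked. I'll carry it to the tray centre.

Request:
play_rows:
  commands:
    - {"x":0.003,"y":0.0028,"z":0,"twist":0}
    - {"x":0.01,"y":0.0093,"z":0,"twist":0}
    - {"x":0.021,"y":0.0196,"z":0,"twist":0}
    - {"x":0.036,"y":0.0335,"z":0,"twist":0}
    - {"x":0.053,"y":0.0493,"z":0,"twist":0}
    - {"x":0.07,"y":0.0652,"z":0,"twist":0}
    - {"x":0.087,"y":0.081,"z":0,"twist":0}
    - {"x":0.104,"y":0.0968,"z":0,"twist":0}

```text
time: 10.45
tool_pos: [485.3, 183.3, 149.3]
tcp_rot: [3.141, -0.0, 2.779]
contact_force: [-0.6, 0.7, -1.3]
grip_width: 44.4
finger_force: 30.0
```

Request:
play_rows:
  commands:
    - {"x":0.017,"y":0.0158,"z":0,"twist":0}
    - {"x":0.034,"y":0.0317,"z":0,"twist":0}
    - {"x":0.051,"y":0.0475,"z":0,"twist":0}
    - {"x":0.067,"y":0.0624,"z":0,"twist":0}
    - {"x":0.081,"y":0.0754,"z":0,"twist":0}
    - {"x":0.091,"y":0.0847,"z":0,"twist":0}
    - {"x":0.097,"y":0.09,"z":0,"twist":0}
    - {"x":0.099,"y":0.092,"z":0,"twist":0}

```text
time: 11.25
tool_pos: [426.3, 303.4, 149.3]
tcp_rot: [3.142, -0.0, 2.779]
contact_force: [0.0, 0.3, -1.1]
grip_width: 44.6
finger_force: 30.0
```

Request:
play_rows:
  commands:
    - {"x":0,"y":0,"z":0.005,"twist":0}
    - {"x":0,"y":0,"z":0.017,"twist":0}
    - {"x":0,"y":0,"z":0.034,"twist":0}
    - {"x":0,"y":0,"z":0.052,"twist":0}
    - {"x":0,"y":0,"z":0.07,"twist":0}
    - {"x":0,"y":0,"z":0.082,"twist":0}
    - {"x":0,"y":0,"z":0.09,"twist":0}
    - {"x":0,"y":0,"z":0.094,"twist":0}

```text
time: 12.05
tool_pos: [426.9, 302.3, 54.3]
tcp_rot: [-3.141, -0.001, 2.777]
contact_force: [0.5, 0.1, -1.4]
grip_width: 44.2
finger_force: 30.0
```

Run:
```python
from h import *
s=cap('scene');o=bot.get_obs();print(o['time'],o['tool_pos'],o['contact_force'],o['grip_width'])
p=o['tool_pos']
print([(a,np.round(ce,1),b) for a,ce,b in blob(s,5,17)[0] if 60<ce[1]],proj(s,p+[0,0,49]))
```

```text
12.1 [426.80262244 302.38281189  54.29470942] [-0.37073079  0.46329215 -2.31369522] 44.35773481113142
[(235, array([618.3,  92.4]), [599, 89, 41, 9]), (81, array([459.8, 195.8]), [454, 192, 14, 9])] (np.float64(461.4067384548114), np.float64(196.1273745931342))
```

Request:
play_rows:
  commands:
    - {"x":0,"y":0,"z":0.002,"twist":0}
    - {"x":0,"y":0,"z":0.004,"twist":0}
    - {"x":0,"y":0,"z":0.006,"twist":0}
    - {"x":0,"y":0,"z":0.0075,"twist":0}
    - {"x":0,"y":0,"z":0.0085,"twist":0}
    - {"x":0,"y":0,"z":0.0095,"twist":0}
    - {"x":0,"y":0,"z":0.01,"twist":0}
    - {"x":0,"y":0,"z":0.01,"twist":0}

```text
time: 12.9
tool_pos: [426.9, 302.7, 45.2]
tcp_rot: [3.142, -0.0, 2.778]
contact_force: [-0.5, 0.0, -2.0]
grip_width: 44.1
finger_force: 30.0
```

Request:
play_rows:
  commands:
    - {"x":0,"y":0,"z":0.0003,"twist":0}
    - {"x":0,"y":0,"z":0.0006,"twist":0}
    - {"x":0,"y":0,"z":0.0009,"twist":0}
    - {"x":0,"y":0,"z":0.0012,"twist":0}
    - {"x":0,"y":0,"z":0.0014,"twist":0}
    - {"x":0,"y":0,"z":0.0015,"twist":0}
    - {"x":0,"y":0,"z":0.0015,"twist":0}
    - {"x":0,"y":0,"z":0.0015,"twist":0}

```text
time: 13.7
tool_pos: [426.9, 302.7, 43.7]
tcp_rot: [3.142, -0.0, 2.778]
contact_force: [0.5, 0.1, -1.2]
grip_width: 44.2
finger_force: 30.0
```

Request:
play_rows:
  commands:
    - {"x":0,"y":0,"z":0.0003,"twist":0}
    - {"x":0,"y":0,"z":0.0006,"twist":0}
    - {"x":0,"y":0,"z":0.0009,"twist":0}
    - {"x":0,"y":0,"z":0.0012,"twist":0}
    - {"x":0,"y":0,"z":0.0012,"twist":0}
    - {"x":0,"y":0,"z":0.0012,"twist":0}
    - {"x":0,"y":0,"z":0.0012,"twist":0}
    - {"x":0,"y":0,"z":0.0012,"twist":0}

```text
time: 14.5
tool_pos: [427.0, 302.7, 42.7]
tcp_rot: [3.141, 0.0, 2.778]
contact_force: [-0.9, -1.0, 2.9]
grip_width: 44.3
finger_force: 30.0
```

Contact came at TCP z≈43, as predicted (the force went from −1.9 to +2.9 N). I'll ease off 0.5 mm, then let go.

Request:
play_rows:
  commands:
    - {"x":0,"y":0,"z":-0.0002,"twist":0}
    - {"x":0,"y":0,"z":-0.0005,"twist":0}
    - {"x":0,"y":0,"z":-0.0005,"twist":0}
    - {"x":0,"y":0,"z":-0.0005,"twist":0}
    - {"x":0,"y":0,"z":-0.0005,"twist":0}
    - {"x":0,"y":0,"z":-0.0005,"twist":0}
    - {"x":0,"y":0,"z":-0.0005,"twist":0}
    - {"x":0,"y":0,"z":-0.0005,"twist":0}

```text
time: 15.3
tool_pos: [426.9, 302.7, 43.0]
tcp_rot: [3.142, -0.0, 2.778]
contact_force: [0.1, -0.8, -1.4]
grip_width: 44.2
finger_force: 30.0
```

Request:
play_rows:
  commands:
    - {"x":0,"y":0,"z":0,"twist":0}
    - {"x":0,"y":0,"z":0,"twist":0}
    - {"x":0,"y":0,"z":0,"twist":0}
    - {"x":0,"y":0,"z":0,"twist":0}
    - {"x":0,"y":0,"z":0,"twist":0}
    - {"x":0,"y":0,"z":0,"twist":0}
    - {"x":0,"y":0,"z":0,"twist":0}
    - {"x":0,"y":0,"z":0,"twist":0}
  jaw: 0

```text
time: 16.1
tool_pos: [426.9, 302.7, 43.0]
tcp_rot: [3.142, -0.0, 2.778]
contact_force: [0.6, -0.7, -0.1]
grip_width: 91.9
finger_force: 0.0
```

Request:
play_rows:
  commands:
    - {"x":0,"y":0,"z":-0.004,"twist":0}
    - {"x":0,"y":0,"z":-0.012,"twist":0}
    - {"x":0,"y":0,"z":-0.025,"twist":0}
    - {"x":0,"y":0,"z":-0.045,"twist":0}
    - {"x":0,"y":0,"z":-0.07,"twist":0}
    - {"x":0,"y":0,"z":-0.1,"twist":0}
    - {"x":0,"y":0,"z":-0.12,"twist":0}
    - {"x":0,"y":0,"z":-0.13,"twist":0}

```text
time: 16.9
tool_pos: [427.7, 303.2, 175.7]
tcp_rot: [3.139, 0.003, 2.778]
contact_force: [0.8, 0.1, 0.2]
grip_width: 91.8
finger_force: 0.0
```

Run:
```python
from h import *
s=cap('scene');o=bot.get_obs();print(o['time'],o['tool_pos'],o['contact_force'],o['grip_width'])
q=[427,302.7,92.5];print([(a,np.round(ce,1),b) for a,ce,b in blob(s,5,17)[0] if 60<ce[1]],proj(s,q))
cv2.imwrite('pics/k.png',cv2.resize(s['pixels'][100:300,200:520,::-1],(800,500),interpolation=cv2.INTER_CUBIC))
```

```text
16.95 [427.99513043 303.29353336 176.20845971] [0.577085   1.2028     1.50291909] 91.80995038848414
[(237, array([618.5,  92.5]), [599, 89, 41, 9]), (84, array([459.5, 199.3]), [453, 196, 14, 8])] (np.float64(460.6530412403713), np.float64(200.2165928287812))
```

View pics/k.png

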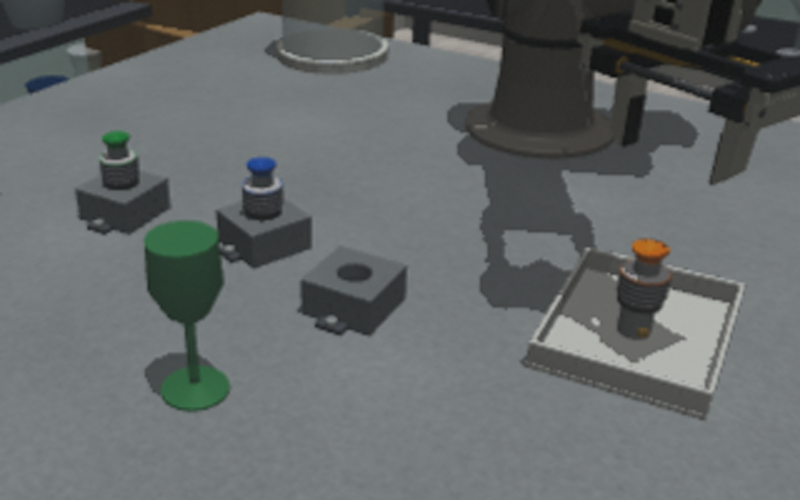

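The picture shows the orange head upright in the tray (cup at (650,250)), the blue and green heads docked, the goblet standing and the gripper clear above. I'll hand it in.

```bash
python3 -c "
from plant import bot
print(bot.close_job())"
```

```text
the job is handed in; nothing more can be done
None
```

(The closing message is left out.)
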